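Press an eyepiece's lens cell home with the ratchet bar clamp and take the eyepiece out

ROBOT

A 6-joint arm with a two-finger parallel gripper is mounted at the origin on the work surface. World frame = base frame: x ahead of the robot, y to its left, z up, the work surface at z = 0. Lengths are in mm, angles in rad, forces in N, time in s.
With the tool pointing down it reaches from about 300 to 775 mm from the base axis. Payload 14.6 kg.
Tool frame: the origin (TCP) lies on the centre line of the jaws, within the pads' length; the fingertips stand 19 mm ahead of it and the grasp point (between the pads) is the TCP (bot.tip_reach is the distance from the TCP to the fingertips, in mm); y points along the fingers, x is the direction in which the jaws open and shut, and the axes are right-handed (so a half turn about y gives the same grasp; the last joint's range is limited). The gripper opens to 85 mm and grips with 20 to 120 N. Pads are 22 mm wide; open, the fingers measure 114 mm over their backs; the gripper's body (76 mm by 85 mm) begins 54 mm behind the grasp point. The pads swing forward as they close: fully open they stand 13 mm farther back than shut.
Start: joints at [1.172, 0.3, 1.521, -0, 1.321, -0.067], TCP at [179.157, 519.992, 226.881] pointing down, gripper open.
Joint ranges: [-3.03, 3.03], [-0.79, 2.21], [0.23, 2.52], [-1.04, 4.18], [0, 3.07], [-2.55, 2.55]. Speed limits (rad/s): [2.22, 2.22, 2.57, 3.14, 3.14, 3.14].

INTERFACE

Orientations are given as a unit quaternion [w, x, y, z].
In Python, from rig import bot gives the robot as it stands. Calls block until the motion is done:
- bot.move_to(position, orientation): joint-space move of the TCP to a pose.
- bot.servo_line(position, attitude=None, speed=150, until_force=None): straight line of the TCP; attitude=None keeps the orientation; speed is the mean speed in mm/s. With until_force (N) it stops when the force on the tool has changed by that much, and returns True; else False.
- bot.move_joints(angles): joint-space move.
- bot.move_gripper(opening, grip_force=None): finger opening in mm; grip_force is the grip in N (None keeps the last); returns when the fingers have stopped.
- bot.dwell(seconds).
- bot.ik(position, orientation): joint angles nearest the present ones, or None.
- bot.read_state(): the state.
- bot.read_camera(name): name is "side" or "top"; returns a dict with "image" (420x560x3 uint8, blue, green, red), "depth" (420x560 float32, mm along the optical axis (not along the pixel's ray), 0 where there is no reading), "fovy" (degrees; the focal length in pixels is half the picture's height over the tangent of half this angle, whatever the lens; pixels are square), "cx", "cy" (the principal point, pixels), "eye" and "attitude" of the camera in the world. Camera axes: x right, y down, z forward; pixel columns grow to the right and rows downward; lengths in mm; the calibration is good to about 2 mm. A picture is of the moment at which its call begins.
A pose or a line that the arm cannot do raises bot.MotionError and nothing moves.
- bot.finish_job(): hands the job in, once; it reports no verdict.
The state is a dict: "clock": time; "joint_positions": joint angles; "qvel": joint speeds; "effort": joint torques, N m; "ee_pos": TCP position; "tool_rot": TCP orientation; "ft_force": force on the tool from outside, world axes, zero at the start; "moment": the same for the moment, N m; "grip_width": finger opening in mm.
Only numpy, scipy, OpenCV 4.12 (cv2) and the standard library are available. Lean on these libraries where they do the work, as an engineer would, in place of code of your own. Each camera call takes 0.05 s, during which the arm holds its last target. There are 200 camera calls.

TASK

Pump the orange trigger of the blue bar clamp until its ratcheting jaw has pressed the brass lens cell firmly home in the eyepiece lying in the cradle: stop as soon as the trigger goes firm, since squeezing on would crack the lens, and do not push the jaw with the gripper. Then press the red release right down so that the jaw springs fully back, and lay the finished eyepiece gently on its side in the green tray. Leave the spare parts on the board, the yellow slide box and the amber bottle where they are.

Things in the scene. Friction and masses are not known exactly. Their poses are not given: they have to be found in the camera images.
- clamp: One-hand bar clamp lying on a grey base board (230 x 300 mm, top 12 mm above the bench). Origin on the bench under the bar. z up; y along the bar, from the blue clamp body (y = -107 to -45 mm, 70 mm high) to the moving jaw; jaws reach to +x, handles to -x. Bar 14 mm wide, 40 to 60 mm high, at x = 0. The space x < -20, y > -20 mm beside the handles is free but for the 8 mm high spare cap.
- jaw: Moving jaw (73 mm high) with toothed bar and a sprung orange pad. Origin: centre of the pad's face, 50 mm up; in the clamp's frame x = 65, y = 60.5 mm when open. Pumping moves it to -y in 6 mm ratchet steps. The cell is home after some 26 to 33 mm, differing each time with the setting of the stop behind the eyepiece. With the release held down a 3 to 5 N spring opens it in about 0.3 s.
- anvil_face (a point): Centre of the orange screw stop's face on the clamp's fixed jaw (70 mm high): the eyepiece's back, which may start up to 14 mm away from it, is pushed against it. 50 mm above the bench.
- trigger (a joint): Angle of the orange trigger: 0 at rest (spring return), 0.5 rad at its hard stop. It turns about an upright pin at x = -20, y = -55 mm of the clamp's frame. A full squeeze drives the jaw about 15 mm; after letting it come right back the jaw keeps the last whole tooth (12 mm), so several pumps are needed.
- trigger_roller (a point): Middle of the black upright roller on the trigger's free end (18 mm across, 30 to 70 mm above the bench), 78 mm from the trigger's pin. Push it with closed fingers from its +y side to the clamp's -y, towards the fixed grip; it travels 39 mm, from y = -36 to -74 mm of the clamp's frame.
- grip (a point): Top middle of the fixed blue grip behind the trigger, 68 mm high, 20 mm thick. Push at the roller: 3 N moves the trigger, 6 to 7 N drives the jaw, 8 to 11 N slides the cell in; once the cell is home it climbs steeply, about 2 N per mm. 14 to 17 N there is firm (17 to 28 N at the cell; the least wanted is 14), 20 N is 36 N at the cell (too much). The trigger's own end stop does not load the cell.
- release (a joint): Travel of the red release button: 0 up, 0.010 m fully down (spring return, 3 to 5 N; up to 10 N while the jaw is under load). It bobs up to 4 mm by itself as the ratchet clicks. Held fully down it frees the jaw.
- release_top (a point): Centre of the red release button's top (26 x 28 mm), 86 mm above the bench when up, on the clamp body at x = 4, y = -84 mm of the clamp's frame. Press straight down 10 mm and hold for about half a second.
- eyepiece: Black ribbed eyepiece barrel, loose, 32 mm across, 50 mm long, about 0.1 kg with its cell, lying in a cradle of two V saddles along the clamp's y. Origin in the middle of its axis, 50 mm above the bench; its y runs along the axis to the lens cell. 40 mm or more is free on both sides for fingers; the saddles are under it, within 21 mm of the axis, below 45 mm.
- cell (a joint): How far the brass lens cell (flange 26 mm across, 8 mm thick) stands out of the barrel, in m: starts at 0.008 to 0.014, 0 is fully home, its flange flat on the barrel's rim. It slides with about 4 N of friction and stays where it is pushed.
- cell_face (a point): Centre of the lens cell's outer glass face, on the barrel's axis, 33 mm from the barrel's middle when home.
- tray: Open green tray, fixed, 130 x 130 mm outside, 24 mm high, 4 mm walls and floor, empty; left or right of the clamp. Origin under its centre on the bench; the eyepiece lying in it has its axis 20 mm above the bench.
- slide_box: closed yellow slide box, 103 x 88 x 42 mm; a bystander. Origin under its centre.
- spare_eyepiece: spare black eyepiece barrel, 32 mm across, 50 mm tall, standing on end on the far right corner of the clamp's base board; a bystander, not the one to be worked on. Origin under its centre.
- spare_cap: spare black lens cap, a disc 26 mm across, 8 mm high, lying on the near left corner of the base board; a bystander. Origin under its centre.
- oil_bottle: small amber glass bottle, 34 mm across, 70 mm tall; a bystander. Origin under its centre.
Mind the look-alikes: they are no part of the job. What is shaped like the eyepiece but pink is not meant. Of the things that look like the tray, the larger one is meant.

How it is judged:
By the outcome, as a careful person would: the job done as asked, in the order asked, and still so for the second after the job is handed in, with the robot touching nothing.
It also fails if it takes over 67 s, if anything falls off the work surface, if the arm or the gripper's body presses on something with over 40 N, if the wrist force passes 120 N, or if a joint passes its speed limit or range.

## Working session

There is one attempt and no reset: what is moved stays moved. The work goes in short steps, each a Python script; the robot and the scene stay as the last script left them, time stands still between calls to the robot, and variables do not carry over. Pictures are saved under pics/ and viewed, about 8 in all and at most 12, crops included, and the job is handed in when it is done.

```bash
ls; mkdir -p pics
cat > h.py <<'E'
from rig import bot
import numpy as np, cv2
from scipy.spatial.transform import Rotation as R
def rot(q): return R.from_quat([q[1],q[2],q[3],q[0]])
def quat(r):
    a=r.as_quat(); return [a[3],a[0],a[1],a[2]]
def f(c): return c["image"].shape[0]/2/np.tan(np.radians(c["fovy"])/2)
def cloud(c):
    d=c["depth"]; v,u=np.indices(d.shape); F=f(c)
    p=np.dstack([(u-c["cx"])/F*d,(v-c["cy"])/F*d,d]).reshape(-1,3)
    return (rot(c["attitude"]).apply(p)+np.array(c["eye"])).reshape(d.shape+(3,))
def onplane(c,u,v,z):
    r=rot(c["attitude"]).apply([(u-c["cx"])/f(c),(v-c["cy"])/f(c),1]); e=np.array(c["eye"])
    return e+r*(z-e[2])/r[2]
E
python3 - <<'E'
from h import *
import pickle
for n in("top","side"):
    c=bot.read_camera(n); cv2.imwrite(f"pics/{n}0.png",c["image"]); pickle.dump(c,open(n+"0.pkl","wb"))
    print(n,c["eye"],c["attitude"],c["fovy"],c["cx"],c["cy"],(c["depth"]>0).mean())
print(bot.read_state())
E
```

```text
pics
top [ 319.07073282  -21.15264613 1474.45055279] [-0.06204339  0.70944417 -0.69935163  0.0612118 ] 47.909333279514314 279.1956264125251 211.41769034807126 0.995969387755102
side [   6.42374635 -733.80084787  989.16304561] [-0.36309938  0.8746931  -0.29693556  0.12206593] 42.1147674323536 280.6773199079605 204.4086441835664 0.9961819727891157
{'clock': 0.1, 'joint_positions': array([ 1.17238740e+00,  3.00434558e-01,  1.52153820e+00,  3.98777916e-05,
        1.32067387e+00, -6.66004887e-02]), 'qvel': array([-0.00103795, -0.00076616, -0.00282849, -0.00012604, -0.00345816,
       -0.00037625]), 'effort': array([ 1.81003368e-03, -5.44367981e+01, -3.62371302e+01, -1.26572509e-04,
        3.01537460e-03,  1.18351110e-05]), 'ee_pos': array([179.07492788, 519.80427192, 226.35949545]), 'tool_rot': array([-0.5755247 ,  0.57589283,  0.41023542, -0.410884  ]), 'ft_force': array([0.52013553, 0.49929877, 0.60447085]), 'moment': array([-0.03284007, -0.00390978, -0.00228539]), 'grip_width': 85.70892948051569}
```

View pics/top0.png

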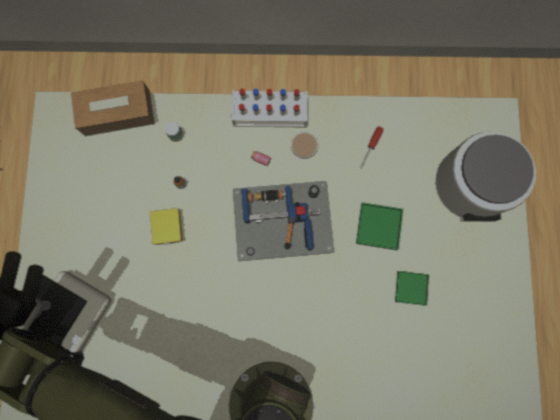

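View pics/side0.png

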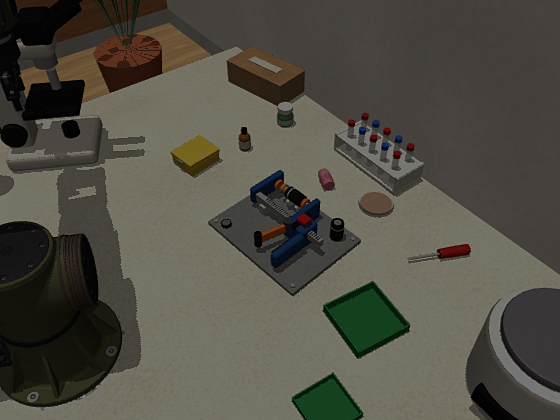

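Candidates in the top view:
- **Eyepiece:** the one lying in the cradle at (268,196) is the target. The look-alikes are the spare standing at (314,191), the pink piece at (261,158) and the amber bottle at (179,182).
- **Tray:** the large one at (380,226) is the target, and the small one at (412,288) is not.

Next I'll check this in a close crop and measure.

```bash
cat > m.py <<'E'
from h import *
import pickle
for n,(u0,u1,v0,v1) in {"top":(225,345,170,270),"side":(200,370,165,300)}.items():
    c=pickle.load(open(n+"0.pkl","rb")); P=cloud(c); im=c["image"]; hsv=cv2.cvtColor(im,cv2.COLOR_BGR2HSV)
    cv2.imwrite(f"pics/{n}crop.png",cv2.resize(im[v0:v1,u0:u1],None,fx=800/(u1-u0) if n=="top" else 4.4,fy=800/(u1-u0) if n=="top" else 4.4,interpolation=cv2.INTER_CUBIC)[:600])
    H,S,V=[hsv[...,i].astype(int) for i in range(3)]
    box=np.zeros(H.shape,bool); box[v0:v1,u0:u1]=1
    def rep(name,m,k=1):
        N,L,st,ce=cv2.connectedComponentsWithStats(m.astype(np.uint8))
        for i in sorted(range(1,N),key=lambda i:-st[i,4])[:k]:
            q=P[L==i]; print(n,name,st[i,4],ce[i].round(1),"med",np.median(q,0).round(1),"min",np.percentile(q,3,axis=0).round(1),"max",np.percentile(q,97,axis=0).round(1),"rect",np.array(cv2.minAreaRect(q[:,:2].astype(np.float32))[1]).round(1),round(cv2.minAreaRect(q[:,:2].astype(np.float32))[2],1))
    rep("green",(H>45)&(H<85)&(S>120),2)
    rep("yellow",(H>22)&(H<35)&(S>150))
    rep("red",box&((H<5)|(H>174))&(S>150),2)
    rep("orange",box&(H>5)&(H<20)&(S>130),4)
    rep("blue",box&(H>100)&(H<125)&(S>110),5)
    rep("black",box&(V<45)&(P[...,2]>14),6)
    rep("board",box&(abs(P[...,2]-12)<5)&(S<60))
E
python3 m.py
```

```text
top green 266 [382.2 218.5] med [ 560.3 -342.1    4.5] min [ 529.4 -390.6   -1.2] max [ 588.4 -287.5    9.4] rect [113.8  62.9] 77.7
top green 104 [384.5 237.2] med [ 501.2 -351.6    4.6] min [ 482.8 -377.7   -0.9] max [ 518.3 -319.1   10. ] rect [68.9 38.4] 82.9
top yellow 2 [ 34.5 303. ] med [292.3 542.7 364.4] min [292.  537.1 351.3] max [292.6 548.2 377.4] rect [11.8  0. ] 93.1
top red 51 [300.  210.1] med [568.7 -79.6  86.3] min [559.1 -88.9  82.7] max [578.1 -70.8  93.7] rect [20.7 21. ] 3.3
top orange 55 [289.1 232.7] med [502.7 -48.2  62.9] min [477.2 -54.   57.6] max [531.1 -42.3  67.9] rect [ 8.3 58.5] 80.4
top orange 16 [279.8 194.2] med [625.4 -19.3  61.5] min [613.1 -22.5  14.6] max [631.4 -16.2  65.7] rect [20.2  4.3] 14.4
top orange 14 [249.8 196.6] med [614.3  72.3  62.2] min [604.3  69.1  27.4] max [623.   77.1  68.1] rect [19.6  7.2] 15.2
top orange 1 [256. 194.] med [620.3  53.7  65.5] min [620.3  53.7  65.5] max [620.3  53.7  65.5] rect [0. 0.] 0.0
top blue 133 [290. 204.] med [584.7 -47.5  69.4] min [556.4 -62.5  63.2] max [637.3 -40.5  73.9] rect [95.1 20. ] 8.3
[... 3298 characters left out ...]
9  15.3] max [631.2  52.6  68.9] rect [1029.6   68.6] 53.0
side black 246 [336.4 230.3] med [ 629.3 -131.4   45.3] min [ 621.1 -139.7   15.2] max [ 649.2 -110.7   64.7] rect [894.5  32.2] 45.1
side black 126 [257.5 239. ] med [463.4 -47.5  57.8] min [456.7 -52.4  27.5] max [472.9 -36.6  72.9] rect [842.3  17.3] 57.0
side black 84 [354.2 292.1] med [ 558.5 -272.1   19.8] min [ 517.6 -278.3   14.3] max [ 595.4 -266.4   25.3] rect [748.3  59. ] 37.6
side black 48 [225.8 223.8] med [448.7  66.1  18.9] min [439.   56.9  14.3] max [461.6  82.9  22.8] rect [26.4 23.2] 72.6
side board 5163 [281.3 244.1] med [509.2 -75.   12.4] min [ 434.6 -177.7    8.5] max [659.3 104.2  16. ] rect [234.1 304. ] 6.1
```

View pics/topcrop.png

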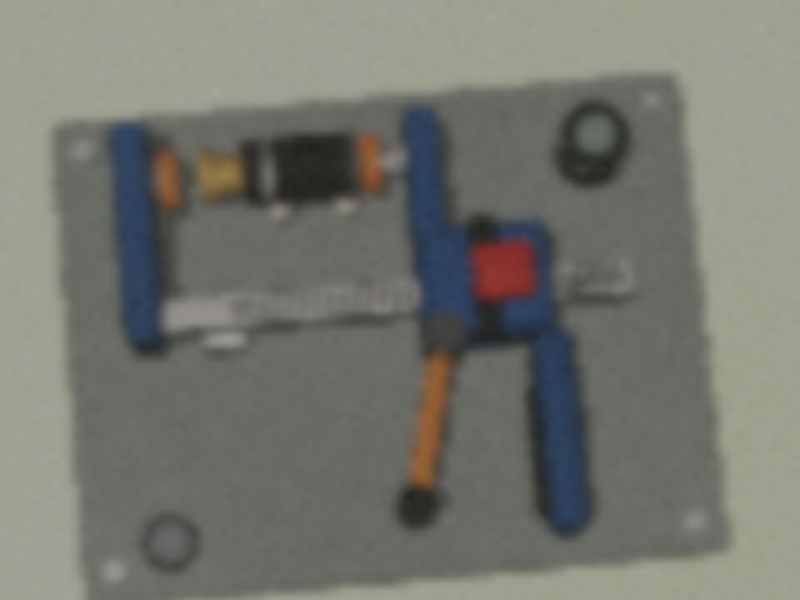

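The crop confirms the choice. The lying black barrel has its brass cell facing the left (moving) jaw, and the roller is at crop pixel (417,505). The spare stands at (592,143) and the cap lies at (172,542). Next I'll fit the clamp frame and check the poses with IK before moving.

```bash
cat >> h.py <<'E'
TH=np.radians(5.6); C=np.array([556.8,1.6,0.]); RC=R.from_euler('z',TH)
ex,ey=RC.apply([1,0,0]),RC.apply([0,1,0])
Q=quat(R.from_matrix(np.column_stack([ex,[0,0,-1],ey])))
def W(x,y,z): return C+RC.apply([x,y,z])
def L(p): return RC.inv().apply(np.array(p)-C)
def ft(n=5):
    a=[]
    for _ in range(n): a.append(bot.read_state()["ft_force"]); bot.dwell(0.01)
    return RC.inv().apply(np.mean(a,0)).round(2)
E
python3 - <<'E'
from h import *
import pickle
for n in("top","side"):
    c=pickle.load(open(n+"0.pkl","rb")); P=cloud(c)
    for p in [(179,520,227),(179,520,330)]:
        r=rot(c["attitude"]).inv().apply(np.array(p)-c["eye"]); u,v=f(c)*r[:2]/r[2]+[c["cx"],c["cy"]]
        print(n,p,u.round(),v.round(),P[int(v),int(u)].round() if 0<=v<420 and 0<=u<560 else None)
    m=(P[...,1]>250)&(P[...,1]<800)&(P[...,0]>0)&(P[...,0]<500)&(P[...,2]>80)
    q=P[m]; print(n,len(q),[ (np.percentile(q[:,i],[2,50,98])).round() for i in range(3)] if len(q) else 0)
    # clamp-frame medians, tray
    hsv=cv2.cvtColor(c["image"],cv2.COLOR_BGR2HSV); H,S,V=[hsv[...,i].astype(int) for i in range(3)]
    g=(H>40)&(H<90)&(S>80)&(P[...,0]>420)&(P[...,1]<-200)&(P[...,1]>-450)&(abs(P[...,2])<40)
    r=cv2.minAreaRect(P[g][:,:2].astype(np.float32)); print(n,"tray",r)
    # brass & eyepiece & jaw faces in clamp frame
    X=RC.inv().apply((P-C).reshape(-1,3)).reshape(P.shape)
    b=(abs(X[...,0]-65)<22)&(abs(X[...,1])<90)&(X[...,2]>50)&(X[...,2]<72)
    for name,m in dict(orange=(H>5)&(H<15)&(S>150)&b,brass=(H>=15)&(H<28)&(S>90)&b,black=(V<50)&b).items():
        q=X[m]; print(n,name,len(q),np.percentile(q[:,1],[2,10,50,90,98]).round(1),"x",np.percentile(q[:,0],[5,50,95]).round(1))
for q in (Q,quat(rot(Q)*R.from_euler('y',np.pi))):
  for n,p in dict(roll=W(-102,5,57),rollend=W(-102,-60,57),rel=W(4,-84,95),eye=W(65,8,62),tray=[537,-333,32]).items():
    j=bot.ik(p,q); print(n,None if j is None else np.round(j,2))
print(bot.tip_reach)
E
```

```text
top (179, 520, 227) 66.0 347.0 [161. 597.  52.]
top (179, 520, 330) 47.0 352.0 [202. 435. 513.]
top 12913 [array([102., 185., 373.]), array([263., 487., 619.]), array([170., 508., 607.])]
top tray ((534.28515625, -329.63604736328125), (127.78781127929688, 127.75753021240234), 81.57149505615234)
top orange 11 [-29.7 -29.5 -27.2  65.   65. ] x [53.6 58.2 70.7]
top brass 41 [30.7 31.7 40.8 48.8 49.7] x [55.8 63.  72.5]
top black 90 [-15.6 -12.6   0.5  12.8  27.5] x [51.4 60.9 73.9]
side (179, 520, 227) 23.0 106.0 [172. 473. 257.]
side (179, 520, 330) 7.0 69.0 [173. 481. 352.]
side 8122 [array([132., 244., 355.]), array([418., 566., 656.]), array([ 87., 307., 489.])]
side tray ((541.5867309570312, -332.5002746582031), (132.34185791015625, 145.0560760498047), 81.19646453857422)
side orange 97 [-32.  -31.1 -15.4  66.4  68.3] x [52.7 62.5 76.4]
side brass 52 [29.3 34.9 42.5 48.6 50.7] x [52.4 60.4 71.5]
side black 367 [-60.6 -59.1   1.9  73.7  76. ] x [48.3 59.2 80.5]
roll [-0.09  0.32  1.94 -0.    0.88 -0.19]
rollend [-0.23  0.34  1.91 -0.    0.89 -0.32]
rel [-0.21  0.49  1.58 -0.    1.07 -0.3 ]
eye [-0.03  0.63  1.45 -0.    1.06 -0.13]
tray [-0.61  0.69  1.43 -0.    1.02 -0.71]
roll None
rollend None
rel None
eye None
tray [-0.61  0.69  1.43 -0.    1.02  2.43]
19.0
```

Run:
```python
from h import *
bot.move_gripper(0,40)
bot.move_to(W(-102,5,160),Q); print(bot.read_state()["clock"],bot.read_state()["grip_width"])
bot.servo_line(W(-102,5,57),speed=150); bot.dwell(.1)
b=ft(); print("base",b)
hit=bot.servo_line(W(-102,-35,57),speed=30,until_force=2); print("contact?",hit,L(bot.read_state()["ee_pos"]).round(1),ft()-b)
hit=bot.servo_line(W(-102,-60,57),speed=30,until_force=14); print("end",hit,L(bot.read_state()["ee_pos"]).round(1),ft()-b)
c=bot.read_camera("side"); cv2.imwrite("pics/s1.png",cv2.resize(c["image"][120:320,180:400],None,fx=3,fy=3,interpolation=cv2.INTER_CUBIC))
print(bot.read_state()["clock"])
```

```text
3.0 -0.29934897032196545
base [0.11 0.18 0.19]
contact? True [-102.4  -15.9   56.7] [0.31 2.31 1.6 ]
end True [-103.3  -54.2   55.8] [1.67 9.18 1.02]
6.1083
```

View pics/s1.png

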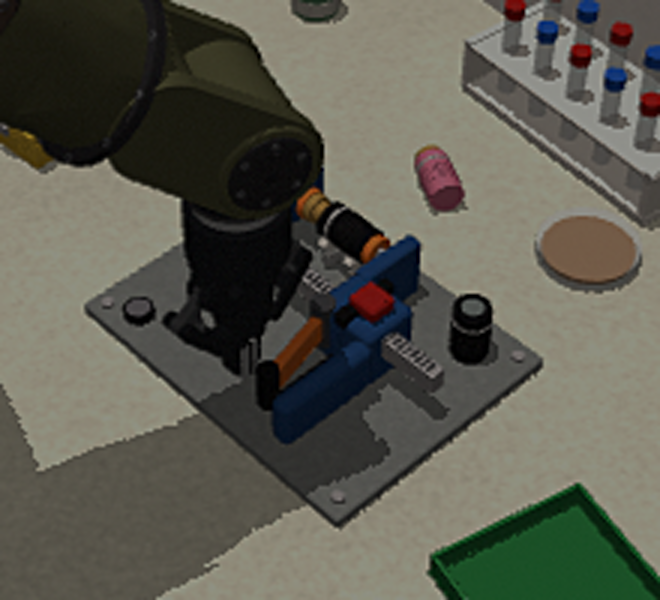

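The roller made contact at y=-15.9 and the end stop is at y=-54.2, both as predicted. The picture shows the trigger squeezed (roller at 268,385) and the pad near the brass cell (310,203). For pump 2 I'll go slowly near the end and stay short of the end stop.

```bash
cat >> h.py <<'E'
def back(): 
    bot.servo_line(W(-102,-10,57),speed=70); bot.dwell(.25)
def push(y,speed,lim,b):
    F=(ft(4)-b)[1]; hit=bot.servo_line(W(-102,y,57),speed=speed,until_force=lim-F)
    s=bot.read_state(); print("y",y,hit,"at",L(s["ee_pos"]).round(2)[1],"F now",(RC.inv().apply(s["ft_force"])-b).round(2),"then",(ft(4)-b)[1].round(2),"t",round(s["clock"],2)); return hit
E
python3 - <<'E'
from h import *
back(); b=ft(8); print("base",b)
for y,v in((-36,40),(-44,25),(-47,10),(-49,8),(-51,8),(-53.3,8)):
    if push(y,v,14.5,b): break
E
```

```text
base [-0.11 -0.43 -0.02]
y -36 True at -21.89 F now [1.61 5.8  2.37] then 5.81 t 7.67
```

Run:
```python
from h import *
b=np.array([0,-.2,0])
for y,v in((-30,20),(-38,20),(-44,20),(-47,10),(-49,8),(-51,8),(-53.3,8)):
    if push(y,v,14.5,b): break
```

```text
y -30 True at -25.32 F now [-1.73  7.59  6.32] then 7.05 t 8.07
```

Run:
```python
from h import *
b=np.array([0,-.2,0])
def step(y,v):
    bot.servo_line(W(-102,y,57),speed=v); a=[bot.read_state()["ft_force"]]
    bot.dwell(.05); F=ft(4)-b; s=bot.read_state()
    print(y,L(s["ee_pos"])[1].round(2),"0:",(RC.inv().apply(a[0])-b).round(1),F,round(s["clock"],2)); return F[1]
for y,v in((-32,20),(-38,20),(-43,20),(-46,15),(-48,15),(-49,10),(-50,10),(-51,10),(-52,10),(-53,10)):
    if step(y,v)>13: break
```

```text
-32 -31.6 0: [-4.9  6.4 -1.7] [-4.94  6.69 -1.32] 8.69
-38 -37.38 0: [-6.1  8.2  0.5] [-7.01  8.44  0.06] 9.22
-43 -42.84 0: [-3.1  5.  -2.4] [-3.16  4.47 -2.43] 9.71
-46 -45.61 0: [-3.7  6.9 -2.3] [-3.35  6.3  -2.48] 10.14
-48 -47.55 0: [-3.1  7.7 -2.2] [-2.45  7.31 -2.55] 10.51
-49 -48.45 0: [-2.   8.4 -2.1] [-2.09  8.42 -2.22] 10.84
-50 -49.42 0: [-2.3  8.1 -2.3] [-2.06  8.53 -2.13] 11.18
-51 -50.41 0: [-1.2  8.9 -2. ] [-1.17  8.86 -2.12] 11.51
-52 -51.38 0: [-0.9  8.6 -2.4] [-0.81  8.28 -2.55] 11.84
-53 -52.38 0: [-0.3  9.4 -2.3] [-0.34  9.   -2.95] 12.18
```

Run:
```python
from h import *
back(); b=ft(8); print("base",b)
y=-16.5; v=15; dy=1.5; bot.servo_line(W(-102,y,57),speed=30)
hist=[]
while y>-53.2:
    y-=dy; bot.servo_line(W(-102,y,57),speed=12); bot.dwell(.03); F=(ft(4)-b)
    s=bot.read_state(); hist.append(F[1]); print(round(y,1),L(s["ee_pos"])[1].round(2),F,round(s["clock"],2))
    if F[1]>14.4: break
    dy=1.5 if F[1]<9.8 else .8 if F[1]<12 else .4
c=bot.read_camera("side"); cv2.imwrite("pics/s2.png",cv2.resize(c["image"][150:290,220:380],None,fx=4,fy=4,interpolation=cv2.INTER_CUBIC))
```

```text
base [-0.24  0.25  0.27]
-18.0 -17.76 [-3.92  5.03  2.24] 13.97
-19.5 -19.09 [-5.33  6.71  3.3 ] 14.31
-21.0 -20.47 [-7.56  7.56  4.04] 14.65
-22.5 -21.85 [-8.91  8.39  5.42] 14.99
-24.0 -23.37 [-6.34  8.31  1.48] 15.33
-25.5 -24.75 [-7.97  9.13  2.82] 15.68
-27.0 -26.14 [-9.26 10.15  3.38] 16.02
-27.8 -27.18 [-5.77  7.21 -0.38] 16.33
-29.3 -28.47 [-7.21  9.54  0.35] 16.68
-30.8 -29.78 [-8.1  11.06  1.47] 17.02
-31.6 -30.46 [-8.64 12.8   1.44] 17.33
-32.0 -30.8 [-8.91 12.99  2.08] 17.65
-32.4 -31.13 [-8.9  13.21  2.26] 17.97
-32.8 -31.51 [-8.98 14.05  1.98] 18.28
-33.2 -31.87 [-9.23 14.11  2.72] 18.6
-33.6 -32.18 [-9.78 15.18  2.64] 18.92
```

View pics/s2.png

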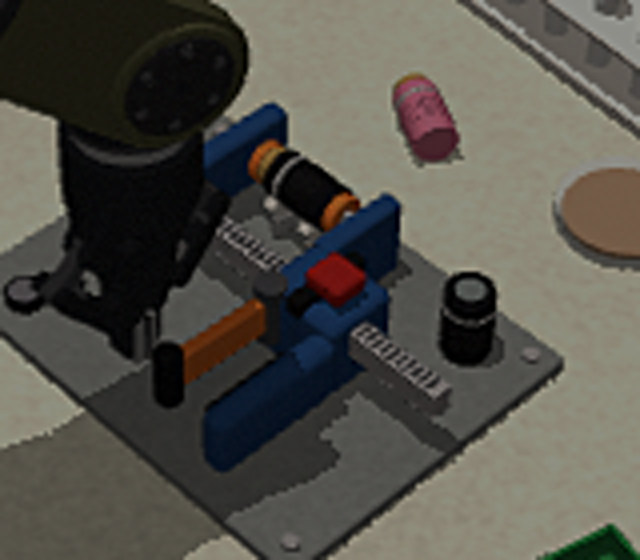

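The force rose from about 9 N to 15.2 N and kept climbing, so the cell is firm. The picture agrees: the pad sits against the cell at (268,160), with no brass gap in front of the barrel. I'll stop pumping and press the release.

Run:
```python
from h import *
back(); bot.servo_line(W(-102,-6,135),speed=200)
bot.servo_line(W(4,-84,135),speed=200); bot.servo_line(W(4,-84,110),speed=120); bot.dwell(.1); b=ft(); print(b)
hit=bot.servo_line(W(4,-84,94),speed=25,until_force=28); print(hit,L(bot.read_state()["ee_pos"]).round(2),ft()-b)
bot.dwell(.6); print(ft()-b,L(bot.read_state()["ee_pos"]).round(2),bot.read_state()["clock"])
c=bot.read_camera("top"); cv2.imwrite("pics/t3.png",cv2.resize(c["image"][170:270,225:345],None,fx=5,fy=5,interpolation=cv2.INTER_CUBIC))
c=bot.read_camera("side"); cv2.imwrite("pics/s3.png",cv2.resize(c["image"][150:290,220:380],None,fx=4,fy=4,interpolation=cv2.INTER_CUBIC))
```

```text
[0.02 0.11 0.06]
False [  4.05 -84.01  94.06] [ 0.23 -0.24 -0.07]
[ 0.29 -0.11  0.05] [  4.02 -84.02  94.03] 23.025
```

View pics/s3.png

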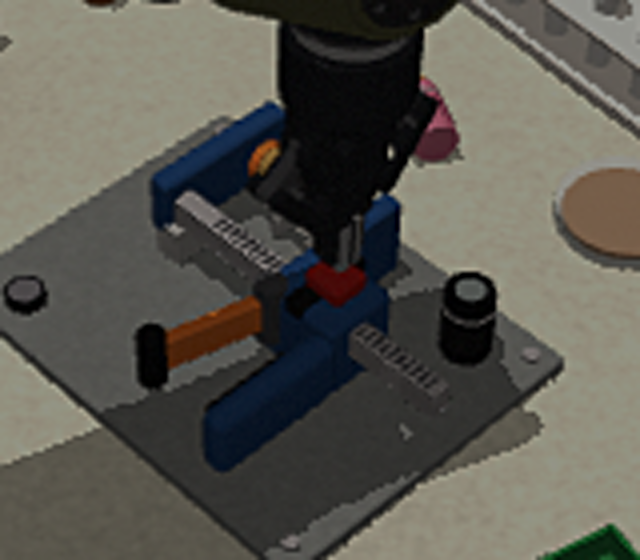

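No contact yet: the fingertips are just above the red button (335,283). I'll keep going down until I feel it.

Run:
```python
from h import *
b=ft()
hit=bot.servo_line(W(4,-84,80),speed=20,until_force=2.5); s=bot.read_state(); z=L(s["ee_pos"])[2]; print(hit,z.round(2),ft()-b,bot.read_state()["grip_width"])
if hit:
    h2=bot.servo_line(W(4,-84,z-12),speed=20,until_force=25); print(h2,L(bot.read_state()["ee_pos"]).round(2),ft()-b)
    bot.dwell(.6); print(ft()-b,L(bot.read_state()["ee_pos"]).round(2),bot.read_state()["clock"])
c=bot.read_camera("side"); cv2.imwrite("pics/s4.png",cv2.resize(c["image"][150:290,220:380],None,fx=4,fy=4,interpolation=cv2.INTER_CUBIC))
```

```text
True 81.04 [ 0.39 -0.12 -0.41] 0.05916417663400875
True [  4.08 -83.98  71.56] [-4.59  0.9  11.06]
[-4.28  0.91 10.78] [  4.08 -84.01  71.53] 25.0333
```

View pics/s4.png

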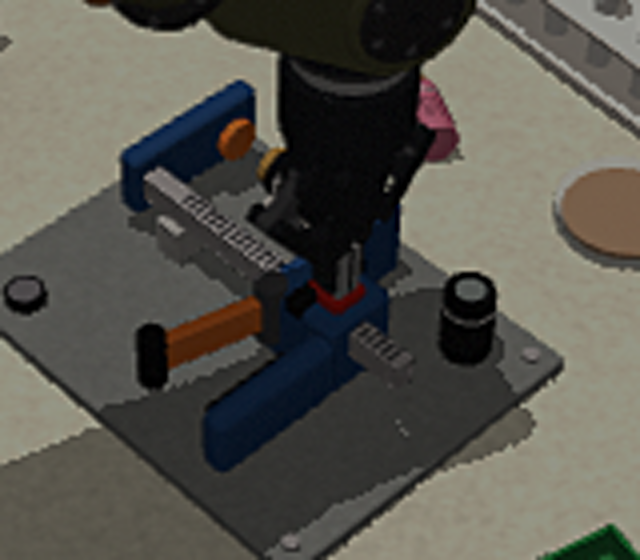

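The jaw has opened. The fingertips seem to sit higher than the nominal reach, so I'll measure that along with the jaw position before the grasp.

```bash
cat > m2.py <<'E'
from h import *
def meas(names=("side","top")):
  for n in names:
    c=bot.read_camera(n); P=cloud(c); X=RC.inv().apply((P-C).reshape(-1,3)).reshape(P.shape)
    hsv=cv2.cvtColor(c["image"],cv2.COLOR_BGR2HSV); H,S,V=[hsv[...,i].astype(int) for i in range(3)]
    b=(abs(X[...,0]-65)<24)&(abs(X[...,1])<100)&(X[...,2]>40)&(X[...,2]<72)
    for name,m in dict(orange=(H>5)&(H<15)&(S>150)&b,brass=(H>=15)&(H<28)&(S>90)&b,black=(V<50)&b&(abs(X[...,1]-5)<40),jawblue=(H>100)&(H<125)&(S>110)&b&(X[...,1]>20)).items():
        q=X[m]
        if len(q): print(n,name,len(q),"y",np.percentile(q[:,1],[2,10,50,90,98]).round(1),"x",np.percentile(q[:,0],[5,50,95]).round(1))
  return c
if __name__=="__main__":
    c=bot.read_camera("side"); P=cloud(c); X=RC.inv().apply((P-C).reshape(-1,3)).reshape(P.shape)
    hsv=cv2.cvtColor(c["image"],cv2.COLOR_BGR2HSV)
    for z in range(70,125,5):
        m=(abs(X[...,0]-4)<22)&(abs(X[...,1]+84)<20)&(abs(X[...,2]-z)<2.5); q=X[m]
        if len(q): print(z,len(q),q[:,:2].mean(0).round(1),q[:,:2].min(0).round(),q[:,:2].max(0).round(),"S",np.median(hsv[m][:,1]),"V",np.median(hsv[m][:,2]))
    bot.servo_line(W(4,-84,84),speed=100); bot.servo_line(W(30,-40,150),speed=250)
    bot.move_gripper(64,30); bot.servo_line(W(40,0,190),speed=250); print(bot.read_state()["clock"])
    bot.move_joints(np.array(bot.read_state()["joint_positions"])+[.6,0,0,0,0,0])
    c=meas(); c=bot.read_camera("top"); cv2.imwrite("pics/t5.png",cv2.resize(c["image"][170:270,225:345],None,fx=5,fy=5,interpolation=cv2.INTER_CUBIC))
    c=bot.read_camera("side"); cv2.imwrite("pics/s5.png",cv2.resize(c["image"][150:290,220:380],None,fx=4,fy=4,interpolation=cv2.INTER_CUBIC))
    print(bot.read_state()["clock"])
E
python3 m2.py
```

```text
70 73 [ -0.4 -92.1] [ -18. -104.] [ 25. -64.] S 197.0 V 47.0
75 49 [ -3.2 -85.8] [-18. -98.] [ 16. -70.] S 229.0 V 61.0
80 10 [ -4.2 -85.4] [-15. -96.] [ 12. -72.] S 96.0 V 52.0
85 15 [  0.5 -92.8] [ -9. -96.] [ 19. -80.] S 35.0 V 38.0
90 18 [ -3.7 -90.4] [-11. -97.] [  6. -79.] S 43.5 V 18.0
95 19 [ -0.1 -90.5] [-11. -97.] [ 17. -79.] S 32.0 V 14.0
100 17 [ -1.  -92.6] [-12. -97.] [ 18. -82.] S 13.0 V 19.0
105 17 [ -1.  -92.7] [-10. -97.] [ 16. -85.] S 10.0 V 26.0
110 11 [  1.8 -94.3] [ -9. -98.] [ 16. -89.] S 15.0 V 26.0
115 13 [  0.1 -94.9] [-11. -98.] [ 10. -91.] S 15.0 V 28.0
120 15 [  3.7 -95.5] [-10. -99.] [ 25. -90.] S 57.0 V 10.0
26.9083
side orange 122 y [-33.  -31.9  61.1  65.5  69.1] x [52.4 62.3 75.8]
side brass 25 y [11.3 25.8 30.6 33.3 33.8] x [51.1 57.9 68. ]
side black 216 y [-24.9 -21.2  -2.8  20.8  26.5] x [49.1 56.7 72.9]
side jawblue 109 y [21.3 71.4 74.2 82.9 87.9] x [42.9 58.7 85.7]
top orange 10 y [-28.  -27.7 -26.9 -15.4  49.2] x [55.4 64.1 72.6]
top brass 19 y [24.5 24.8 27.9 31.3 33. ] x [55.4 63.3 71.3]
top black 61 y [-17.6 -14.7  -3.7   5.7   7.2] x [52.2 61.2 74.1]
top jawblue 11 y [77.9 79.2 81.6 84.8 84.9] x [44.3 63.7 81.7]
28.4333
```

View pics/s5.png

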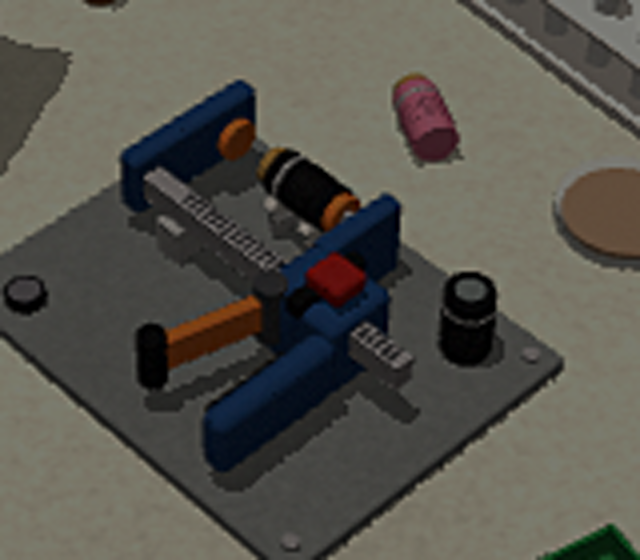

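The picture shows the jaw sprung fully back (pad at 237,138). The cell flange sits flush on the barrel at (272,165), with cell face y≈33 and barrel centre y≈0. Now I'll measure the real fingertip height with the gripper open.

Run:
```python
from h import *
s=bot.read_state(); p=s["ee_pos"]; A=rot(s["tool_rot"]); print(p,s["grip_width"],A.as_matrix().round(2).tolist())
for n in("side","top"):
    c=bot.read_camera(n); P=cloud(c); X=A.inv().apply((P-p).reshape(-1,3)).reshape(P.shape)
    m=(abs(X[...,0])<62)&(abs(X[...,2])<45)&(X[...,1]<100)&(X[...,1]>-120)&(P[...,2]>80)
    for y0 in range(-60,40,6):
        q=X[m&(abs(X[...,1]-y0)<3)]
        if len(q): print(n,"along",y0,len(q),"x",np.percentile(q[:,0],[2,30,70,98]).round(),"z",np.percentile(q[:,2],[2,98]).round())
```

```text
[489.68264286 341.13688483 190.42399002] 64.01004407088728 [[0.77, -0.01, -0.64], [0.64, -0.0, 0.77], [-0.01, -1.0, 0.01]]
side along -60 37 x [-61. -44.  35.  55.] z [-15.   9.]
side along -54 17 x [-48.  31.  36.  38.] z [-15.   5.]
side along -48 28 x [-48.  30.  35.  39.] z [-12.   6.]
side along -42 45 x [-48. -42.  32.  38.] z [-13.   8.]
side along -36 36 x [-49. -45.  31.  36.] z [-12.   8.]
side along -30 41 x [-48. -41.  31.  37.] z [-12.  11.]
side along -24 36 x [-46. -42.  31.  33.] z [-12.   9.]
side along -18 27 x [-46. -40.  31.  37.] z [-12.  10.]
side along -12 18 x [-40. -36.  33.  36.] z [-10.   8.]
```

Run:
```python
from h import *
bot.move_gripper(60,25)
bot.move_to(W(64,-0.5,115),Q); bot.dwell(.05); b=ft(4)
hit=bot.servo_line(W(64,-0.5,38),speed=80,until_force=15); print(hit,L(bot.read_state()["ee_pos"]).round(1),ft(4)-b)
bot.move_gripper(25,25); print(bot.read_state()["grip_width"],ft(4)-b)
c=bot.read_camera("side"); cv2.imwrite("pics/s6.png",cv2.resize(c["image"][150:290,220:380],None,fx=4,fy=4,interpolation=cv2.INTER_CUBIC))
bot.servo_line(W(64,-0.5,60),speed=40); print(bot.read_state()["grip_width"],ft(4)-b,bot.read_state()["clock"])
c=bot.read_camera("side"); cv2.imwrite("pics/s7.png",cv2.resize(c["image"][150:290,220:380],None,fx=4,fy=4,interpolation=cv2.INTER_CUBIC))
```

```text
False [64.3 -0.5 38.6] [-0.22 -0.48  0.15]
30.97369936127281 [8.88 0.72 2.94]
30.65635537611056 [-0.81 -0.1  -0.82] 32.5333
```

View pics/s7.png

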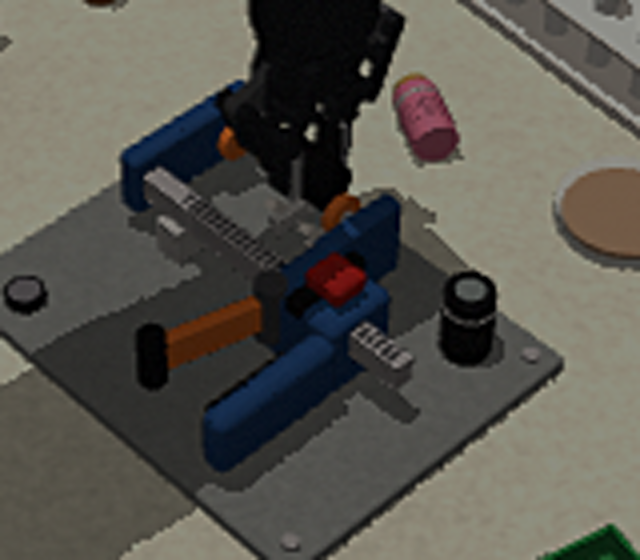

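The eyepiece is gripped and lifted: opening 30.7 mm, -0.8 N of weight, cradle empty. I'll carry it to the tray.

Run:
```python
from h import *
T=np.array([537,-331,0.])
bot.servo_line(W(64,-0.5,135),speed=150)
bot.servo_line(T+[0,0,135],speed=170); bot.servo_line(T+[0,0,30],speed=100); bot.dwell(.15)
print(bot.read_state()["grip_width"],bot.read_state()["clock"])
c=bot.read_camera("side"); cv2.imwrite("pics/s8.png",cv2.resize(c["image"][250:390,290:450],None,fx=4,fy=4,interpolation=cv2.INTER_CUBIC))
b=ft(6); z=14
while z>5.5:
    z-=.7 if z<13 else 1; bot.servo_line(T+[0,0,z],speed=20); F=ft(3)-b
    if F[2]>1.2: break
print(z,F,bot.read_state()["ee_pos"].round(1),bot.read_state()["clock"])
c=bot.read_camera("side"); cv2.imwrite("pics/s9.png",cv2.resize(c["image"][250:390,290:450],None,fx=4,fy=4,interpolation=cv2.INTER_CUBIC))
```

```text
30.810561807427014 36.7833
9.200000000000003 [-0.29 -0.36  1.25] [ 537.1 -331.     9.3] 39.2833
```

View pics/s9.png

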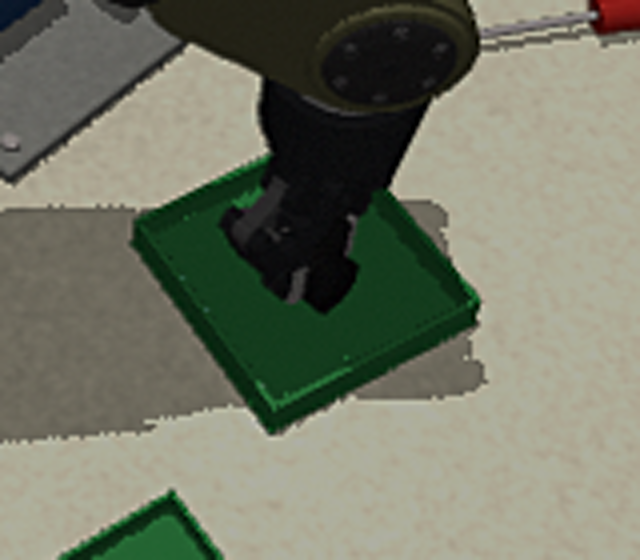

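The eyepiece is in the large tray, with its end visible at (335,290), and touched down at TCP z=9.2. I'll release it gently and retreat.

Run:
```python
from h import *
p=bot.read_state()["ee_pos"]; T=np.array([537,-331,0.])
bot.servo_line(T+[0,0,8.7],speed=10)
for w in(33,36,54): bot.move_gripper(w)
bot.servo_line(T+[0,0,120],speed=120); bot.move_to([420,-120,260],Q); bot.dwell(.2)
print(bot.read_state()["clock"])
import m2; m2.meas(("side",))
a=bot.read_camera("side"); P=cloud(a); im=a["image"]
m=(im.max(2)<55)&(abs(P[...,0]-537)<55)&(abs(P[...,1]+331)<55)&(P[...,2]>10)&(P[...,2]<60); q=P[m]
print("eyepiece",len(q),np.percentile(q,[3,50,97],axis=0).round(1))
cv2.imwrite("pics/s10.png",cv2.resize(im[130:400,160:440],None,fx=2.2,fy=2.2,interpolation=cv2.INTER_CUBIC))
cv2.imwrite("pics/s11.png",cv2.resize(im[270:370,315:420],None,fx=5,fy=5,interpolation=cv2.INTER_CUBIC))
```

```text
42.6917
side orange 100 y [-33.  -31.3  60.7  64.4  67.7] x [53.3 63.4 76. ]
side black 1 y [-31.8 -31.8 -31.8 -31.8 -31.8] x [76.4 76.4 76.4]
side jawblue 29 y [72.1 72.3 73.9 75.9 76.8] x [69.  80.  87.2]
eyepiece 413 [[ 519.4 -377.4   12.4]
 [ 531.3 -336.5   31.3]
 [ 590.6 -305.6   38. ]]
```

View pics/s10.png

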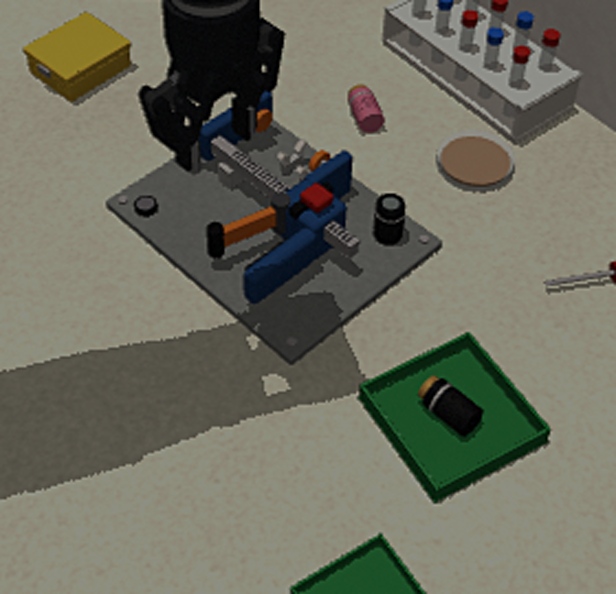

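The eyepiece lies on its side in the large tray (450,405). The jaw is back, and the spare barrel, cap and yellow box are undisturbed. Handing in.

```bash
python3 -c "
from rig import bot
bot.finish_job(); print(bot.read_state()['clock'])"
```

```text
the job is handed in; nothing more can be done
the job is handed in; nothing more can be done
```

The job is handed in, with the clock at about 43 s of the 67 s allowed. The lens cell is pressed home, the jaw has sprung back, and the finished eyepiece lies on its side in the larger green tray.

- **Pressing:** it took three pumps. I stopped when the trigger went firm at 15.2 N at the roller. Afterwards the camera showed only the 8 mm flange outside the barrel, with the cell face about 33 mm from its middle, so the cell is home.
- **Release:** I pressed until it bottomed and held it about 0.6 s. The pad then measured about 61 mm, against 60.5 mm fully open.
- **Placing:** the eyepiece touched the tray floor at about 1.3 N and stayed put when released. In the last picture it lies in the tray, with the spare barrel, cap and yellow box undisturbed. The amber bottle was outside that crop and I did not check it separately.

**What disagreed:**
- The closed fingertips ended about 4.5 mm behind the TCP, not 19 mm ahead. The first release press therefore stopped short, and I corrected the heights before the grasp.
- The force stop tripped early twice in pump 2, so I went on in small steps with force readings.
- Sideways friction of up to about 10 N showed at the roller, and about 9 N while closing on the eyepiece. It was gone after lifting.

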